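# Load a sample tube into the analyser

### The arm

A 6-joint arm with a two-finger parallel gripper is mounted at the origin on the work surface. World frame = base frame: x ahead of the robot, y to its left, z up, the work surface at z = 0. Lengths are in m, angles in degrees, forces in N, time in s.
With the tool pointing down it reaches from about 0.3 to 0.75 m from the base axis. Payload 8.5 kg.
Tool frame: the origin (TCP) lies midway between the tips of the shut fingers; the grasp point (between the pads) lies 19 mm behind it; z points along the fingers, y is the line along which they close (so a half turn about z gives the same grasp; the last joint's range is limited). The gripper opens to 85 mm and grips with 20 to 120 N. Pads are 22 mm wide; open, the fingers measure 114 mm over their backs; the gripper's body (76 mm by 85 mm) begins 54 mm behind the grasp point. The pads swing forward as they close: fully open they stand 13 mm farther back than shut.
Start: joints at [-88.826, 21.807, 74.336, -0, 83.858, -12.336], TCP at [0.128, -0.535, 0.231] pointing down, gripper open.
Joint ranges: [-178.18, 178.18], [-50.72, 133.34], [12.68, 142.11], [-81.47, 261.47], [9.98, 163.14], [-165.26, 165.26]. Speed limits (degrees/s): [136.94, 136.94, 180, 180, 180, 180].

### API

Orientations are given as a 3x3 rotation matrix whose columns are the frame's x, y, z axes.
In Python, from rig import env gives the robot as it stands. The module is installed in compiled form; this text tells all that it offers.
- The arm moves only by the tool jog_arm, never from a script. Its argument "targets" is a list of rows, each a list of 6 numbers: the shift along the tool's x, y, z in cm, then the turn, a rotation vector about the tool's x, y, z in degrees. A call has 1 to 8 rows; each row is the pose to reach, as a shift and turn from the pose commanded when the call began, along the tool's axes at that moment; what a row does not reach only later rows make up. A row lasts 1/12 s, in which the tool goes at most 41.7 mm and 7.16 degrees, less where a joint would pass 70% of its speed; a pose out of reach is approached as far as the arm can. A call with a gripper value outside its range is refused whole. "hand" is the opening, from 0 (shut) to 1 (fully open), set as the call begins (left out, the last holds). The fingers move at their own pace and stop on an object; "newtons" is the grip in N (left out, the last holds). Time passes only in rows, so rows that repeat a pose let the fingers close. It gives the time, the measured TCP pose, the force, the opening and the grip force at its end, in the units of the state.
- env.observe(): the state, without advancing time (a new reading comes with each control period).
- env.get_image(name): name is "side" or "top"; returns a dict with "frame" (384x512x3 uint8, red, green, blue), "depth" (384x512 float32, m along the optical axis (not along the pixel's ray), 0 where there is no reading), "fovy" (degrees; the focal length in pixels is half the picture's height over the tangent of half this angle, whatever the lens; pixels are square), "cx", "cy" (the principal point, pixels), "cam_to_world" (4x4, takes a point from camera to world coordinates). Camera axes: x right, y down, z forward; pixel columns grow to the right and rows downward; lengths in m; the calibration is good to about 2 mm. A picture is of the moment at which its call begins.
- env.close_job(): hands the job in; it is judged then, once.
Trained networks look in the newest picture that a camera, given by its name, has taken for a name from the list of things; names that differ only in an ending like _2 or _b are one class to them, and where a whole thing is asked for, a point or a joint stands for the part that bears it (a point fixed in the world has none). Each returns a list of dicts, best first, with "score" (0 to 1); they miss things now and then, are a little off and sometimes report something else, mostly with a low value. They report only what shows in the picture. A call takes as long as a camera call. They do not tell look-alikes from the thing itself.
- env.regions_of(camera, target): "pixels" (384x512 bool, what is visible of it) and "point" ([row, column] in pixels, amid what is visible of it).
The state is a dict: "time_s": time; "q": joint angles; "qvel": joint speeds; "joint_efforts": joint torques, N m; "position": TCP position; "tool_rot": TCP orientation; "ft_force": force on the tool from outside, world axes, zero at the start; "wrist_torque": the same for the moment, N m; "grip_width": finger opening in m; "gripper_force": force on a finger pad.
Only numpy, scipy, OpenCV 4.12 (cv2) and the standard library are available. Lean on these libraries where they do the work, as an engineer would, in place of code of your own. Each camera call takes 0.05 s, during which the arm holds its last target. There are 200 camera calls.

### The job

Stand the tall capped sample tube upright in the square cup of the grey carrier, then run the carrier cup-first along the lane between the two low rails, under the analyser's overhanging head, until its nose rests against the stop at the lane's end with the tube still standing in it. Then let go; leave the jars, the canister and the bowl where they are.

Things in the scene. Friction and masses are not known exactly. Their poses are not given: they have to be found in the camera images.
- tube: The sample tube: slim, white, blue screw cap, standing free on the counter; 115 mm tall, about 60 g. Body 30 mm in diameter, tapering to 24 mm over the lowest 8 mm; the cap is the top 18 mm, 33 mm in diameter. Origin: centre of its flat underside; z along the tube, up. The jars near it have like caps but are squat.
- carrier: The loose grey plastic sample carrier, about 0.35 kg, lying flat on the counter in front of the analyser. Base plate 150 mm long (x) by 64 mm wide (y) by 12 mm thick; origin at the centre of its underside, +x towards its nose (75 mm ahead). On it stand a square open cup (see cup) and, near the rear end, an upright finger tab (see tab). It slides on the bare counter.
- cup (a point): Centre of the cup's inner floor: 30 mm ahead of the carrier's origin, 17 mm above its underside. The cup is 40 mm square inside, 50 mm outside, its rim 60 mm above the counter (43 mm deep).
- tab (a point): A point inside the carrier's finger tab, 55 mm behind the carrier's origin and 60 mm above its underside. The tab is 16 mm thick (along the carrier's y), 30 mm long (along x, so 15 mm either side of this point) and reaches from the base plate to 82 mm above the counter.
- analyser: The fixed white analyser with the lane. Its origin, on the counter, is where the carrier's origin lies when the carrier is home; the lane runs along its +x, away from the robot. The tower that carries the head stands beside the lane at y = +110 to +310 mm, x = -20 to +180 mm, 235 mm high; the other side is open.
- lane_mouth (a point): On the counter, mid-lane, 75 mm before the analyser's origin, at the flared mouth (about 108 mm wide). Two aluminium rails 22 mm high, 12 mm thick; from 40 mm past this point they run parallel, inner faces 72 mm apart, to the stop: a fixed aluminium bar 40 mm high across the lane's end, its face 75 mm beyond the analyser's origin. The carrier's nose touches it when home.
- head_edge (a point): Middle of the lower front edge of the overhanging head, 65 mm before the analyser's origin and 180 mm above the counter. From here the head reaches 115 mm along the lane, 55 mm to the open side and over to the tower; its top is at 225 mm. At home the finger tab's centre is 10 mm behind this edge, so an upright gripper strikes the head: lean it back towards the robot by 28 to 40 degrees.
- jar_a: A squat jar with a blue cap, 58 mm in diameter, 68 mm tall, loose on the counter; origin at the centre of its underside. A bystander.
- jar_b: A second squat jar, same as jar_a. A bystander.
- canister: A loose white strip canister with a black cap, 46 mm in diameter, 100 mm tall, standing before the analyser's tower; origin at the centre of its underside. A bystander.
- bowl: A loose steel bowl, 110 mm in diameter, 45 mm tall, on the open side of the lane; origin at the centre of its underside. A bystander.
Things that resemble listed ones, but are neither listed nor needed, are in the scene too. What is shaped like the carrier but yellow is not meant. Leave any yellow look-alike of the tube alone.

How it is judged:
By the outcome, as a careful person would: the job done as asked, in the order asked, and still so for the second after the job is handed in, with the robot touching nothing.
It also fails if it takes over 54 s, if anything falls off the work surface, if the arm or the gripper's body presses on something with over 40 N, if the wrist force passes 120 N, or if a joint passes its speed limit or range.

## Working session

There is one attempt and no reset: what is moved stays moved. The work goes in short steps, Python scripts to look and compute and a tool call to move; the robot and the scene stay as the last step left them, time stands still between calls to the robot, and variables do not carry over. Pictures are saved under pics/ and viewed, at most 10 in all, crops included, and the job is handed in when it is done.

Besides the shell and the picture viewer there is one more tool, called by a JSON object that holds its "fn" and its "kwargs". jog_arm: Moves the arm, as the interface text tells. Its arguments: {"type":"object","properties":{"targets":{"type":"array","items":{"type":"array","items":{"type":"number"}}},"hand":{"type":"number"},"newtons":{"type":"number"}},"required":["targets"]}

```bash
mkdir -p pics; cat > h.py <<'E'
import numpy as np, cv2
from rig import env
def pts(im,mask=None):
    H,W=im["depth"].shape; f=H/2/np.tan(np.radians(im["fovy"])/2)
    v,u=np.nonzero((im["depth"]>0)&(mask if mask is not None else True))
    d=im["depth"][v,u]; c=np.c_[(u-im["cx"])/f*d,(v-im["cy"])/f*d,d]
    T=im["cam_to_world"]; return c@T[:3,:3].T+T[:3,3], v,u
def save(im,n,k=1): cv2.imwrite(f"pics/{n}.png",im["frame"][:,:,::-1])
E
python3 - <<'E'
from h import *
for c in("side","top"):
    im=env.get_image(c); save(im,c+"0")
    for t in("tube","carrier","analyser","jar_a","canister","bowl"):
        for r in env.regions_of(c,t):
            p,v,u=pts(im,r["pixels"]); 
            if len(p)==0: continue
            print(c,t,round(r["score"],2),np.round(r["point"]),len(p),"lo",np.percentile(p,2,0).round(3),"hi",np.percentile(p,98,0).round(3))
o=env.observe();print(o["time_s"],o["tool_rot"].round(3) if hasattr(o["tool_rot"],'round') else o["tool_rot"])
E
```

```text
side tube 0.87 [129. 222.] 290 lo [0.489 0.361 0.005] hi [0.517 0.382 0.117]
side tube 0.84 [141. 206.] 346 lo [0.436 0.305 0.   ] hi [0.466 0.378 0.117]
side carrier 0.96 [231. 182.] 1511 lo [ 0.303 -0.07   0.002] hi [0.427 0.042 0.082]
side carrier 0.57 [251. 271.] 1664 lo [ 0.503 -0.127  0.004] hi [ 0.643 -0.064  0.081]
side analyser 0.67 [147. 342.] 9948 lo [ 0.683 -0.101  0.007] hi [0.913 0.246 0.239]
side jar_a 0.66 [351. 224.] 999 lo [ 0.412 -0.381  0.006] hi [ 0.465 -0.332  0.07 ]
side jar_a 0.59 [336. 296.] 1000 lo [ 0.556 -0.374  0.001] hi [ 0.611 -0.323  0.07 ]
side canister 0.64 [172. 292.] 504 lo [0.662 0.126 0.005] hi [0.705 0.161 0.101]
side bowl 0.98 [295. 366.] 1820 lo [ 0.701 -0.328  0.001] hi [ 0.798 -0.227  0.046]
top tube 0.78 [233. 137.] 251 lo [ 0.437  0.308 -0.002] hi [0.479 0.367 0.118]
top tube 0.59 [215. 120.] 262 lo [ 0.49   0.364 -0.   ] hi [0.529 0.402 0.118]
top carrier 0.95 [196. 293.] 1114 lo [ 0.501 -0.124  0.   ] hi [ 0.646 -0.056  0.082]
top carrier 0.85 [265. 259.] 1152 lo [ 0.308 -0.064  0.009] hi [0.428 0.056 0.082]
top analyser 0.92 [102. 211.] 11433 lo [ 0.683 -0.089  0.022] hi [0.909 0.26  0.24 ]
top jar_a 0.93 [240. 385.] 411 lo [ 0.413 -0.37   0.011] hi [ 0.461 -0.322  0.071]
top jar_a 0.65 [190. 378.] 395 lo [ 0.557 -0.364  0.015] hi [ 0.606 -0.316  0.071]
top jar_a 0.18 [198. 292.] 973 lo [ 0.505 -0.122  0.009] hi [ 0.642 -0.059  0.083]
top canister 0.57 [155. 211.] 340 lo [ 0.664  0.129 -0.   ] hi [0.706 0.169 0.103]
top bowl 0.55 [106. 214.] 11462 lo [ 0.683 -0.09   0.021] hi [0.909 0.26  0.24 ]
0.7 [[ 0.972  0.234 -0.   ]
 [ 0.234 -0.972  0.   ]
 [-0.    -0.    -1.   ]]
```

View pics/side0.png

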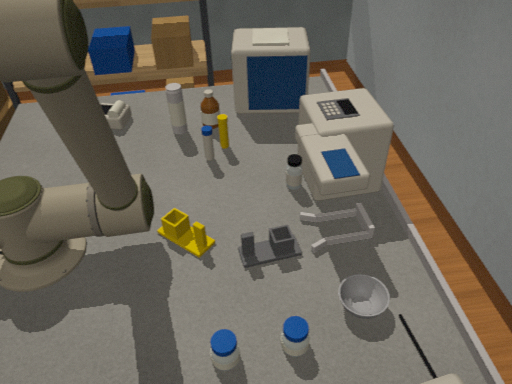

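View pics/top0.png

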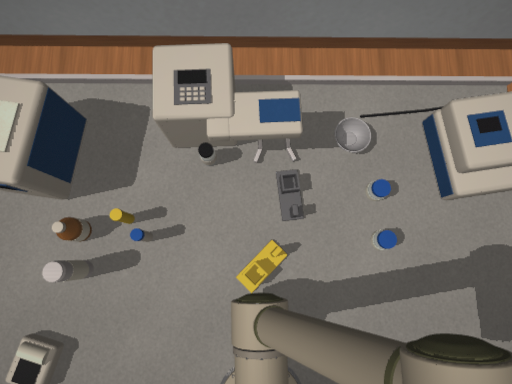

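The side view shows the white tube with a blue cap at about (row 141, col 206), next to its yellow twin at (129, 222). The grey carrier is at (251, 271) with its cup towards the analyser. In the top view the lane mouth lies around (155, 275) and the yellow carrier is at (265, 259). Next I'll refine these positions.

```bash
python3 - <<'E'
from h import *
P={}
for c in("side","top"):
    im=env.get_image(c); p,v,u=pts(im); col=im["frame"][v,u].astype(int); P[c]=p
    def sel(x0,x1,y0,y1,z0,z1): return (p[:,0]>x0)&(p[:,0]<x1)&(p[:,1]>y0)&(p[:,1]<y1)&(p[:,2]>z0)&(p[:,2]<z1)
    for n,b in dict(tube=(.42,.475,.28,.35,.110,.13),yel=(.475,.56,.33,.42,.11,.13),tab=(.48,.6,-.15,-.03,.077,.09),tabT=(.48,.56,-.15,-.03,.03,.09),cup=(.55,.67,-.15,-.03,.055,.068),plate=(.46,.68,-.16,-.02,.008,.017),railR=(.64,.9,-.25,0.12,.017,.026),stop=(.75,.95,-.2,.12,.034,.045),headtop=(.6,.95,-.15,.12,.215,.23),tower=(.6,1.0,.05,.4,.23,.245),).items():
        q=p[sel(*b)]
        if len(q)<5: print(c,n,len(q));continue
        r=cv2.minAreaRect((q[:,:2]*1000).astype(np.float32))
        print(c,n,len(q),"med",np.median(q,0).round(4),"lo",q.min(0).round(3),"hi",q.max(0).round(3),"rect",np.round(r[0],1),np.round(r[1],1),round(r[2],1))
E
```

```text
side tube 65 med [0.4514 0.3192 0.1148] lo [0.436 0.302 0.11 ] hi [0.467 0.34  0.119] rect [451.4 320.4] [35.3 30.8] 80.2
side yel 60 med [0.5031 0.3741 0.1148] lo [0.489 0.358 0.11 ] hi [0.518 0.393 0.119] rect [503.4 375.7] [32.5 29.2] 77.8
side tab 73 med [ 0.5184 -0.0998  0.0811] lo [ 0.504 -0.106  0.077] hi [ 0.534 -0.087  0.085] rect [518.6 -97.2] [29.8 18.5] 8.9
side tabT 244 med [ 0.5185 -0.1037  0.0642] lo [ 0.504 -0.108  0.03 ] hi [ 0.534 -0.087  0.085] rect [518.7 -98. ] [29.9 20. ] 9.6
side cup 175 med [ 0.6036 -0.0912  0.0593] lo [ 0.576 -0.115  0.055] hi [ 0.631 -0.059  0.064] rect [603.3 -87.3] [50.2 56.4] 7.3
side plate 717 med [ 0.5585 -0.1067  0.0118] lo [ 0.497 -0.131  0.008] hi [ 0.679 -0.056  0.017] rect [587.5 -89.9] [178.2  67.4] 7.1
side railR 823 med [ 0.759  -0.0796  0.0214] lo [ 0.672 -0.25   0.017] hi [0.899 0.118 0.026] rect [747.5 -65.1] [366.1 191.9] 70.1
side stop 214 med [ 0.8329 -0.0354  0.0393] lo [ 0.823 -0.09   0.034] hi [0.944 0.076 0.044] rect [883.3  -6.9] [120.6 166.2] 0.1
side headtop 2880 med [ 0.7382 -0.0081  0.2251] lo [ 0.678 -0.103  0.21
[... 762 characters left out ...]
31 -0.06   0.065] rect [604.7 -85.9] [51.3 50.5] 7.1
top plate 646 med [ 0.5599 -0.0848  0.0122] lo [ 0.498 -0.128  0.008] hi [ 0.68  -0.05   0.017] rect [589.  -87.7] [177.9  64.1] 6.8
top railR 246 med [ 0.72   -0.0837  0.0217] lo [ 0.673 -0.25   0.017] hi [0.784 0.118 0.026] rect [716.5 -71.3] [ 82.2 372. ] 8.1
top stop 12 med [ 0.9377 -0.0866  0.0349] lo [ 0.889 -0.188  0.034] hi [0.944 0.073 0.044] rect [930.5 -54.6] [ 34.7 266. ] 10.5
top headtop 3498 med [0.7307 0.0016 0.2254] lo [ 0.679 -0.1    0.215] hi [0.923 0.12  0.23 ] rect [797.2   6.6] [218.5 244. ] 87.9
top tower 5759 med [0.8164 0.1696 0.2353] lo [0.702 0.07  0.23 ] hi [0.922 0.27  0.243] rect [809.8 169.2] [219.2 194.2] 2.4
```

```bash
cat >> h.py <<'E'
from scipy.spatial.transform import Rotation as Ro
def Rt(yaw,lean=0):
    a=np.radians(lean); R=np.array([[np.cos(a),0,np.sin(a)],[0,-1,0],[np.sin(a),0,-np.cos(a)]])
    return Ro.from_euler("z",yaw,degrees=True).as_matrix()@R
def row(p,R):
    o=env.observe(); R0=np.array(o["tool_rot"]); p0=np.array(o["position"])
    return np.r_[R0.T@(np.array(p)-p0)*100, Ro.from_matrix(R0.T@R).as_rotvec(degrees=True)].round(2)
E
python3 - <<'E'
from h import *
for c in("side","top"):
    im=env.get_image(c); p,v,u=pts(im)
    b=lambda x0,x1,y0,y1,z0,z1:p[(p[:,0]>x0)&(p[:,0]<x1)&(p[:,1]>y0)&(p[:,1]<y1)&(p[:,2]>z0)&(p[:,2]<z1)]
    # front edge of head, open-side edge of head, rails
    q=b(.6,.95,-.15,.06,.223,.228)
    ys=np.arange(-.08,.06,.01); fe=[(y,q[abs(q[:,1]-y)<.004][:,0].min()) for y in ys if (abs(q[:,1]-y)<.004).any()]
    k=np.polyfit(*zip(*fe),1); print(c,"front x=%.4f at y=-.03, yaw %.2f"%(np.polyval(k,-.03),-np.degrees(np.arctan(k[0]))))
    xs=np.arange(.69,.78,.01); se=[(x,q[abs(q[:,0]-x)<.004][:,1].min()) for x in xs if (abs(q[:,0]-x)<.004).any()]
    k=np.polyfit(*zip(*se),1); print(" side y=%.4f at x=.73, yaw %.2f"%(np.polyval(k,.73),np.degrees(np.arctan(k[0]))))
    q=b(.66,.83,-.16,.07,.018,.026)
    for x in np.arange(.67,.84,.01):
        w=np.sort(q[abs(q[:,0]-x)<.004][:,1]); 
        if len(w): 
            s=np.split(w,np.nonzero(np.diff(w)>.012)[0]+1); print("  %.2f"%x,[(round(t[0],3),round(t[-1],3)) for t in s])
    q=b(.8,.87,-.12,.06,.03,.044)
    for y in np.arange(-.09,.04,.02):
        w=q[abs(q[:,1]-y)<.005]
        if len(w): print("  stop y%.2f"%y,w[:,0].min().round(4),w[:,0].max().round(4))
R=Rt(47.6)
print(row((.3,-.1,.25),R),row((.4518,.3218,.25),R))
E
```

```text
side front x=0.6882 at y=-.03, yaw 2.38
 side y=-0.0982 at x=.73, yaw 1.55
  0.67 [(np.float64(0.006), np.float64(0.006))]
  0.68 [(np.float64(-0.113), np.float64(-0.101)), (np.float64(0.005), np.float64(0.016))]
  0.69 [(np.float64(-0.109), np.float64(-0.094)), (np.float64(-0.002), np.float64(0.008))]
  0.70 [(np.float64(-0.105), np.float64(-0.091)), (np.float64(-0.008), np.float64(0.007))]
  0.71 [(np.float64(-0.1), np.float64(-0.084)), (np.float64(-0.011), np.float64(0.0))]
  0.72 [(np.float64(-0.095), np.float64(-0.082)), (np.float64(-0.01), np.float64(-0.0))]
  0.73 [(np.float64(-0.096), np.float64(-0.081)), (np.float64(-0.013), np.float64(0.004)), (np.float64(0.064), np.float64(0.07))]
  0.74 [(np.float64(-0.095), np.float64(-0.083)), (np.float64(-0.012), np.float64(0.002)), (np.float64(0.065), np.float64(0.068))]
  0.75 [(np.float64(-0.094), np.float64(-0.078)), (np.float64(-0.01), np.float64(0.003)), (np.float64(0.063), np.float64(0.066))]
  0.76 [(np.float64(-0.093), np.float64(-0.079)), (np.float64(-0.009), np.float64(0.003)), (np.float64(0.064), np.float64(0.069))]
  0.77 
[... 1306 characters left out ...]
 [(np.float64(-0.107), np.float64(-0.095)), (np.float64(0.001), np.float64(0.013))]
  0.70 [(np.float64(-0.101), np.float64(-0.09)), (np.float64(-0.002), np.float64(0.01))]
  0.71 [(np.float64(-0.098), np.float64(-0.086)), (np.float64(-0.005), np.float64(0.004))]
  0.72 [(np.float64(-0.092), np.float64(-0.081)), (np.float64(-0.008), np.float64(0.004))]
  0.73 [(np.float64(-0.09), np.float64(-0.081)), (np.float64(-0.005), np.float64(0.004)), (np.float64(0.07), np.float64(0.07))]
  0.74 [(np.float64(-0.09), np.float64(-0.081)), (np.float64(-0.005), np.float64(0.004)), (np.float64(0.067), np.float64(0.067))]
[ 26.83 -38.27  -1.87   0.    -0.   -34.09] [ 51.45 -75.73  -1.87   0.    -0.   -34.09]
```

{"fn": "jog_arm", "kwargs": {"targets": [[0,0,-1,0,0,0],[0,0,-2,0,0,0]], "hand": 0.75}}

```text
time_s: 1.07
position: [0.1285, -0.5345, 0.2512]
tool_rot: [[0.972, 0.234, -0.0], [0.234, -0.972, 0.001], [0.0, -0.001, -1.0]]
ft_force: [0.7, -0.0, -0.7]
grip_width: 0.0652
gripper_force: 0.0
```

{"fn": "jog_arm", "kwargs": {"targets": [[34.7,-36.4,0,0,0,-34],[34.7,-36.4,0,0,0,-34],[34.7,-36.4,0,0,0,-34],[34.7,-36.4,0,0,0,-34],[34.7,-36.4,0,0,0,-34],[34.7,-36.4,0,0,0,-34],[34.7,-36.4,0,0,0,-34],[34.7,-36.4,0,0,0,-34]]}}

```text
time_s: 1.73
position: [0.2962, -0.2446, 0.2515]
tool_rot: [[0.676, 0.737, 0.0], [0.737, -0.676, -0.001], [-0.0, 0.001, -1.0]]
ft_force: [0.6, -1.1, 0.3]
grip_width: 0.0643
gripper_force: 0.0
```

```bash
python3 - <<'E'
from h import *
R=Rt(47.6); print(row((.4,-.03,.25),R),row((.4518,.3218,.2),R))
o=env.observe();print(o["position"],o["time_s"],o["q"])
E
```

```text
[ 2.283e+01 -6.860e+00  1.500e-01  4.000e-02  1.000e-02 -1.300e-01] [ 5.226e+01 -2.682e+01  5.130e+00  4.000e-02  1.000e-02 -1.300e-01]
[ 0.29619655 -0.24459485  0.25153333] 1.7333 [-5.73643075e+01  3.77316059e+00  9.52950890e+01  5.21232574e-03
  8.08897746e+01 -1.48387674e+01]
```

{"fn": "jog_arm", "kwargs": {"targets": [[52.3,-26.8,2,0,0,0],[52.3,-26.8,2,0,0,0],[52.3,-26.8,2,0,0,0],[52.3,-26.8,2,0,0,0],[52.3,-26.8,2,0,0,0],[52.3,-26.8,2,0,0,0],[52.3,-26.8,2,0,0,0],[52.3,-26.8,2,0,0,0]]}}

```text
time_s: 2.4
position: [0.384, 0.0771, 0.2403]
tool_rot: [[0.675, 0.737, 0.001], [0.737, -0.675, -0.0], [0.001, 0.001, -1.0]]
ft_force: [1.0, -1.1, 2.0]
grip_width: 0.0641
gripper_force: 0.0
```

```bash
python3 - <<'E'
from h import *
R=Rt(47.6); print(row((.4518,.3218,.2),R))
E
```

```text
[ 22.63 -11.53   4.03   0.05  -0.03  -0.08]
```

{"fn": "jog_arm", "kwargs": {"targets": [[22.6,-11.5,3,0,0,0],[22.6,-11.5,3,0,0,0],[22.6,-11.5,3,0,0,0],[22.6,-11.5,3,0,0,0],[22.6,-11.5,3,0,0,0],[22.6,-11.5,3,0,0,0],[22.6,-11.5,3,0,0,0],[22.6,-11.5,3,0,0,0]]}}

```text
time_s: 3.07
position: [0.4517, 0.321, 0.209]
tool_rot: [[0.673, 0.739, -0.001], [0.739, -0.673, -0.0], [-0.001, -0.001, -1.0]]
ft_force: [-0.2, -1.0, 0.5]
grip_width: 0.0642
gripper_force: 0.0
```

```bash
python3 - <<'E'
from h import *
R=Rt(47.6); print(row((.4518,.3218,.052),R))
E
```

```text
[ 0.09 -0.04 15.7  -0.03  0.06  0.08]
```

{"fn": "jog_arm", "kwargs": {"targets": [[0.1,0,3,0,0,0],[0.1,0,6,0,0,0],[0.1,0,9,0,0,0],[0.1,0,11.5,0,0,0],[0.1,0,13.5,0,0,0],[0.1,0,15,0,0,0],[0.1,0,15.7,0,0,0],[0.1,0,15.7,0,0,0]]}}

```text
time_s: 3.73
position: [0.4521, 0.3187, 0.0523]
tool_rot: [[0.676, 0.737, -0.002], [0.737, -0.676, -0.001], [-0.002, -0.001, -1.0]]
ft_force: [1.0, -0.8, 0.3]
grip_width: 0.0639
gripper_force: 0.0
```

{"fn": "jog_arm", "kwargs": {"targets": [[0,0,0,0,0,0],[0,0,0,0,0,0],[0,0,0,0,0,0],[0,0,0,0,0,0],[0,0,0,0,0,0],[0,0,0,0,0,0]], "hand": 0.2, "newtons": 35}}

```text
time_s: 4.23
position: [0.4528, 0.3202, 0.0545]
tool_rot: [[0.675, 0.738, 0.002], [0.738, -0.675, 0.001], [0.002, 0.001, -1.0]]
ft_force: [-1.3, -0.2, 5.9]
grip_width: 0.0293
gripper_force: 28.1
```

{"fn": "jog_arm", "kwargs": {"targets": [[0,0,-2,0,0,0],[0,0,-5,0,0,0],[0,0,-8.5,0,0,0],[0,0,-12,0,0,0],[0,0,-15,0,0,0],[0,0,-15,0,0,0]]}}

```text
time_s: 4.73
position: [0.4544, 0.3208, 0.21]
tool_rot: [[0.675, 0.738, 0.011], [0.738, -0.675, 0.005], [0.011, 0.005, -1.0]]
ft_force: [0.2, -0.4, 0.0]
grip_width: 0.0294
gripper_force: 29.4
```

```bash
python3 - <<'E'
from h import *
R=Rt(47.6); print(row((.604,-.0866,.18),R), env.observe()["grip_width"])
E
```

```text
[-19.98  38.53   2.98   0.3   -0.65  -0.07] 0.029442226659973758
```

{"fn": "jog_arm", "kwargs": {"targets": [[-1,1.9,0,0,0,0],[-2.6,5,0,0,0,0],[-4.4,8.5,0,0,0,0],[-6.2,12,0,0,0,0],[-8,15.4,0,0,0,0],[-9.8,18.9,0,0,0,0],[-11.6,22.4,0,0,0,0],[-13.2,25.4,0,0,0,0]]}}

```text
time_s: 5.4
position: [0.5511, 0.0485, 0.2033]
tool_rot: [[0.676, 0.737, 0.001], [0.737, -0.676, -0.0], [0.0, 0.001, -1.0]]
ft_force: [0.7, -0.2, -0.9]
grip_width: 0.0287
gripper_force: 29.4
```

{"fn": "jog_arm", "kwargs": {"targets": [[-1.6,3.1,0,0,0,0],[-3.1,6,0,0,0,0],[-4.5,8.7,0,0,0,0],[-5.6,10.8,0,0,0,0],[-6.4,12.3,0,0,0,0],[-6.8,13.1,0,0,0,0],[-6.8,13.1,0,0,0,0],[-6.8,13.1,0,0,0,0]]}}

```text
time_s: 6.07
position: [0.6011, -0.0869, 0.203]
tool_rot: [[0.675, 0.738, -0.0], [0.738, -0.675, 0.0], [0.0, -0.001, -1.0]]
ft_force: [0.2, 0.6, -0.2]
grip_width: 0.0293
gripper_force: 29.4
```

```bash
python3 - <<'E'
from h import *
R=Rt(47.6); print(row((.604,-.0866,.072),R))
im=env.get_image("side"); cv2.imwrite("pics/a.png",cv2.resize(im["frame"][100:290,150:400,::-1],None,fx=3,fy=3))
p,v,u=pts(im); f=im["frame"][v,u].astype(int)
q=p[(abs(p[:,0]-.604)<.04)&(abs(p[:,1]+.088)<.04)&(p[:,2]>.085)&(p[:,2]<.2)]
for z in np.arange(.085,.2,.01):
    w=q[abs(q[:,2]-z)<.005]; 
    if len(w): print(z.round(3),len(w),w[:,:2].min(0).round(3),w[:,:2].max(0).round(3))
E
```

```text
[ 2.20e-01  2.00e-01  1.31e+01 -3.00e-02 -1.00e-02 -8.00e-02]
0.145 4 [ 0.597 -0.098] [ 0.612 -0.093]
0.155 29 [ 0.587 -0.101] [ 0.614 -0.085]
0.165 42 [ 0.587 -0.103] [ 0.613 -0.086]
0.175 37 [ 0.587 -0.103] [ 0.613 -0.086]
0.185 41 [ 0.587 -0.104] [ 0.616 -0.086]
0.195 43 [ 0.587 -0.103] [ 0.612 -0.086]
```

View pics/a.png

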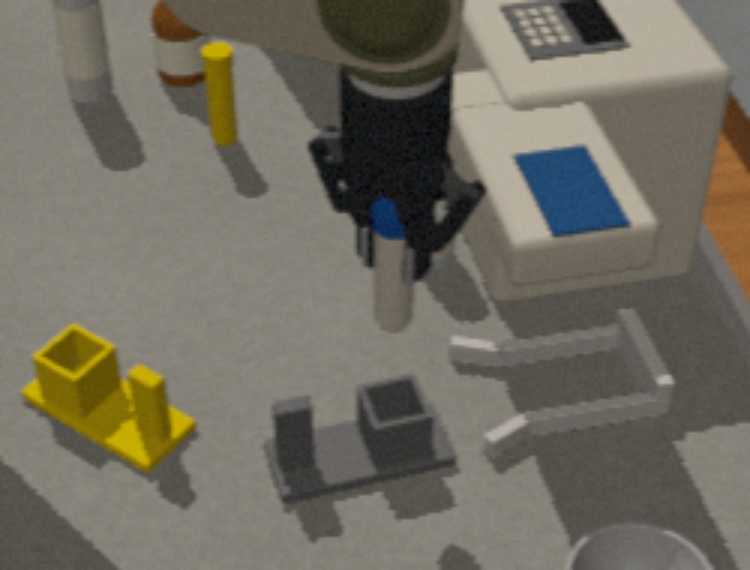

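The tube hangs upright above the grey cup (crop about (390, 330), cup at (395, 400)) and is 3 mm short in x. I'll lower it with that correction.

{"fn": "jog_arm", "kwargs": {"targets": [[0.2,0.2,2,0,0,0],[0.2,0.2,4.5,0,0,0],[0.2,0.2,6.5,0,0,0],[0.2,0.2,8,0,0,0],[0.2,0.2,9.5,0,0,0],[0.2,0.2,11,0,0,0],[0.2,0.2,12.2,0,0,0],[0.2,0.2,12.9,0,0,0]]}}

```text
time_s: 6.78
position: [0.6034, -0.0859, 0.0729]
tool_rot: [[0.674, 0.739, -0.002], [0.739, -0.674, 0.001], [-0.001, -0.002, -1.0]]
ft_force: [-0.5, 0.7, -0.8]
grip_width: 0.0295
gripper_force: 29.4
```

{"fn": "jog_arm", "kwargs": {"targets": [[0,0,0.1,0,0,0],[0,0,0.1,0,0,0]]}}

```text
time_s: 6.95
position: [0.6042, -0.0868, 0.0733]
tool_rot: [[0.675, 0.738, 0.0], [0.738, -0.675, 0.0], [0.0, -0.0, -1.0]]
ft_force: [-0.2, 0.3, -0.6]
grip_width: 0.0293
gripper_force: 29.4
```

```bash
python3 - <<'E'
from h import *
for c in("side","top"):
    im=env.get_image(c); 
    p,v,u=pts(im)
    b=lambda x0,x1,y0,y1,z0,z1:p[(p[:,0]>x0)&(p[:,0]<x1)&(p[:,1]>y0)&(p[:,1]<y1)&(p[:,2]>z0)&(p[:,2]<z1)]
    for q in(b(.48,.55,-.15,-.03,.077,.09),b(.57,.66,-.14,-.04,.055,.064)):
        if len(q)>5:print(c,len(q),np.median(q,0).round(4),q.min(0).round(3),q.max(0).round(3))
    if c=="side": cv2.imwrite("pics/b.png",cv2.resize(im["frame"][150:290,200:400,::-1],None,fx=3,fy=3))
E
```

```text
side 74 [ 0.5189 -0.0994  0.0809] [ 0.504 -0.108  0.077] [ 0.534 -0.09   0.085]
side 148 [ 0.597  -0.1008  0.0591] [ 0.576 -0.117  0.055] [ 0.631 -0.064  0.064]
```

View pics/b.png

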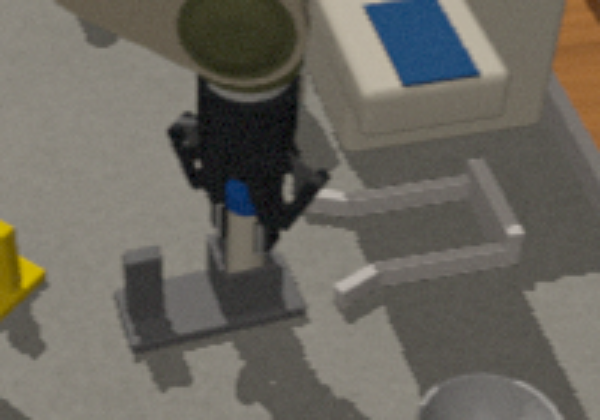

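The tube's lower end is inside the grey cup (crop about (243, 270)). I'll seat it and release.

{"fn": "jog_arm", "kwargs": {"targets": [[0,0,0.2,0,0,0],[0,0,0.3,0,0,0],[0,0,0.3,0,0,0]]}}

```text
time_s: 7.3
position: [0.6047, -0.0876, 0.0715]
tool_rot: [[0.675, 0.737, 0.002], [0.737, -0.675, -0.001], [0.001, 0.002, -1.0]]
ft_force: [-0.7, 0.7, 8.0]
grip_width: 0.0291
gripper_force: 30.2
```

{"fn": "jog_arm", "kwargs": {"targets": [[0,0,0,0,0,0],[0,0,0,0,0,0],[0,0,0,0,0,0],[0,0,0,0,0,0],[0,0,0,0,0,0]], "hand": 0.75}}

```text
time_s: 7.72
position: [0.6041, -0.0876, 0.0699]
tool_rot: [[0.676, 0.737, -0.0], [0.737, -0.676, 0.0], [-0.0, -0.0, -1.0]]
ft_force: [-1.2, -0.9, -1.3]
grip_width: 0.0638
gripper_force: 0.0
```

{"fn": "jog_arm", "kwargs": {"targets": [[0,0,-1,0,0,0],[0,0,-3,0,0,0],[0,0,-6,0,0,0],[0,0,-9,0,0,0],[0,0,-12,0,0,0],[0,0,-15,0,0,0],[0,0,-15,0,0,0]]}}

```text
time_s: 8.3
position: [0.6059, -0.0881, 0.2272]
tool_rot: [[0.675, 0.737, 0.011], [0.738, -0.675, -0.004], [0.005, 0.011, -1.0]]
ft_force: [1.4, 0.4, 0.1]
grip_width: 0.064
gripper_force: 0.0
```

```bash
python3 - <<'E'
from h import *
for c in("side","top"):
    im=env.get_image(c); 
    p,v,u=pts(im)
    b=lambda x0,x1,y0,y1,z0,z1:p[(p[:,0]>x0)&(p[:,0]<x1)&(p[:,1]>y0)&(p[:,1]<y1)&(p[:,2]>z0)&(p[:,2]<z1)]
    for n,q in dict(tab=b(.48,.55,-.15,-.03,.077,.09),cup=b(.57,.66,-.14,-.04,.055,.064),tube=b(.57,.66,-.14,-.04,.125,.14)).items():
        if len(q)>5:print(c,n,len(q),np.median(q,0).round(4),q.min(0).round(3),q.max(0).round(3))
# approach pose: tab grasp point (.5198,-.0966,.060) with lean 35 yaw 6.8
for yaw in (6.8,):
  R=Rt(yaw,35); g=np.array([.5198,-.0966,.060]); t=g+.019*R[:,2]
  print("pre",t-.13*R[:,2],row(t-.13*R[:,2],R)); print("grasp",t)
E
```

```text
side tab 74 [ 0.5194 -0.1     0.0814] [ 0.504 -0.108  0.077] [ 0.534 -0.089  0.084]
side cup 168 [ 0.5996 -0.0987  0.0594] [ 0.575 -0.117  0.055] [ 0.631 -0.064  0.064]
side tube 130 [ 0.6054 -0.0908  0.1318] [ 0.59  -0.105  0.125] [ 0.621 -0.072  0.135]
pre [ 0.45658088 -0.10413842  0.15092588] [-11.21  -9.79   7.02 -12.32  33.39  39.45]
grasp [ 0.53062129 -0.09530964  0.04443611]
```

{"fn": "jog_arm", "kwargs": {"targets": [[-2.2,-2,0,-12.3,33.4,39.5],[-5,-4.4,0,-12.3,33.4,39.5],[-8,-7,0,-12.3,33.4,39.5],[-10.5,-9,0,-12.3,33.4,39.5],[-11.2,-9.8,0.5,-12.3,33.4,39.5],[-11.2,-9.8,2,-12.3,33.4,39.5],[-11.2,-9.8,4,-12.3,33.4,39.5],[-11.2,-9.8,6,-12.3,33.4,39.5]], "hand": 0.55}}

```text
time_s: 9.07
position: [0.4541, -0.1036, 0.1586]
tool_rot: [[0.815, 0.11, 0.568], [0.088, -0.994, 0.066], [0.572, -0.004, -0.82]]
ft_force: [0.5, 1.1, -0.2]
grip_width: 0.047
gripper_force: 0.0
```

```bash
python3 - <<'E'
from h import *
R=Rt(6.8,35); g=np.array([.5198,-.0966,.060]); t=g+.019*R[:,2]
print("pre",row(t-.10*R[:,2],R)); print("grasp",row(t,R),env.observe()["position"],env.observe()["q"])
E
```

```text
pre [-0.23  0.07  3.76  0.11  0.1  -0.52]
grasp [-0.22  0.05 13.76  0.11  0.1  -0.52] [ 0.4541072  -0.10364231  0.15856405] [-42.22274545   9.30159801 116.92290409  44.45681088  37.95315073
   9.47037469]
```

{"fn": "jog_arm", "kwargs": {"targets": [[-0.2,0,3,0,0,-0.5],[-0.2,0,6,0,0,-0.5],[-0.2,0.05,8.5,0,0,-0.5],[-0.2,0.05,10.5,0,0,-0.5],[-0.2,0.05,12,0,0,-0.5],[-0.2,0.05,13.2,0,0,-0.5],[-0.2,0.05,13.7,0,0,-0.5],[-0.2,0.05,13.7,0,0,-0.5]]}}

```text
time_s: 9.73
position: [0.532, -0.0947, 0.045]
tool_rot: [[0.815, 0.125, 0.565], [0.103, -0.992, 0.07], [0.57, 0.001, -0.822]]
ft_force: [-0.2, 0.0, -0.2]
grip_width: 0.0472
gripper_force: 0.0
```

```bash
python3 - <<'E'
from h import *
R=Rt(6.8,35); g=np.array([.5198,-.0966,.060]); t=g+.019*R[:,2]
print("grasp",row(t,R),env.observe()["q"],env.observe()["ft_force"])
im=env.get_image("side"); p,v,u=pts(im)
cv2.imwrite("pics/c.png",cv2.resize(im["frame"][150:290,180:380,::-1],None,fx=3,fy=3))
E
```

```text
grasp [-0.15  0.04 -0.03 -0.16  0.27  0.36] [-33.24101001  28.92752222 114.6865059   69.49005488  23.17428494
 -12.8799372 ] [-0.17290285  0.02531683 -0.15251804]
```

View pics/c.png

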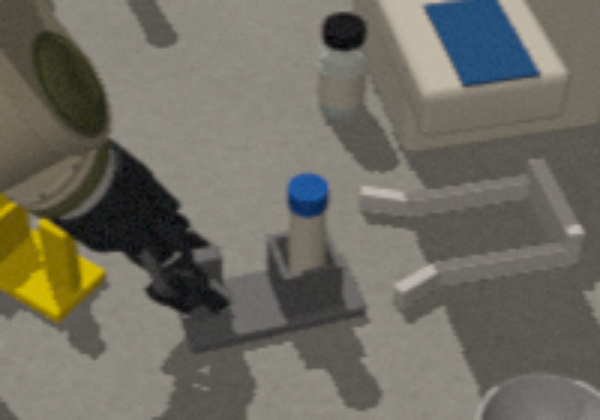

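The tube stands in the cup (crop (308, 230)) and the fingers straddle the tab. Joint 5 is near its lower limit, so I'll ease the lean to about 31° and then grip.

{"fn": "jog_arm", "kwargs": {"targets": [[-0.1,0,0,0,-2,0.2],[-0.1,0,0,0,-3.7,0.3],[-0.1,0,0,0,-3.7,0.3]]}}

```text
time_s: 10.03
position: [0.5318, -0.0957, 0.047]
tool_rot: [[0.849, 0.12, 0.514], [0.104, -0.993, 0.061], [0.518, 0.002, -0.855]]
ft_force: [0.3, 0.0, 0.0]
grip_width: 0.0473
gripper_force: 0.0
```

{"fn": "jog_arm", "kwargs": {"targets": [[0,0,0,0,0,0],[0,0,0,0,0,0],[0,0,0,0,0,0],[0,0,0,0,0,0],[0,0,0,0,0,0],[0,0,0,0,0,0]], "hand": 0.05, "newtons": 40}}

```text
time_s: 10.53
position: [0.5313, -0.0952, 0.046]
tool_rot: [[0.849, 0.12, 0.514], [0.103, -0.993, 0.062], [0.518, 0.0, -0.856]]
ft_force: [-3.4, 0.4, 5.7]
grip_width: 0.0156
gripper_force: 39.9
```

```bash
python3 - <<'E'
from h import *
o=env.observe();R0=np.array(o["tool_rot"]);p0=np.array(o["position"])
print(o["q"],o["ft_force"],o["wrist_torque"],o["time_s"])
im=env.get_image("side"); p,v,u=pts(im)
b=lambda x0,x1,y0,y1,z0,z1:p[(p[:,0]>x0)&(p[:,0]<x1)&(p[:,1]>y0)&(p[:,1]<y1)&(p[:,2]>z0)&(p[:,2]<z1)]
q=b(.57,.66,-.14,-.04,.125,.14); print("tube",q[:,:2].min(0),q.max(0))
q=b(.46,.68,-.16,-.02,.008,.0165);print(cv2.minAreaRect((q[:,:2]*1000).astype(np.float32)))
# offset of tab grasp pt along lane; lane yaw 2.4, origin (.749,-.0445)
L=Ro.from_euler("z",2.4,degrees=True).as_matrix(); A=np.array([.749,-.0445,0])
print("lean",np.degrees(np.arccos(-R0[2,2])),"tcp yaw",np.degrees(np.arctan2(-R0[0,1]*-1,-R0[1,1])))
Rn=Rt(2.4,np.degrees(np.arccos(-R0[2,2])))
off=Rt(6.8,0)@np.diag([1,-1,-1])
c_off=Ro.from_euler("z",-6.8,degrees=True).as_matrix()@(p0-np.array([.5744,-.0901,0])) # tcp in carrier
print("tcp in carrier",c_off)
for s in (-.16,-.12,-.08,-.04,0): print(s,row(A+L@(np.array([s,0,0])+c_off),Rn))
E
```

```text
[-32.06084099  28.29341486 112.39904888  54.69355455  23.50406566
   2.98137434] [-3.41588666  0.4188743   5.68183243] [0.09197968 0.30375138 0.15011206] 10.5333
tube [ 0.58908118 -0.10509277] [ 0.62039877 -0.07233495  0.13566946]
((587.9890747070312, -90.79122924804688), (177.80072021484375, 65.81776428222656), 7.28508996963501)
lean 31.176808979476203 tcp yaw 6.914976413359054
tcp in carrier [-4.34491272e-02  2.99076301e-05  4.60407472e-02]
-0.16 [ 1.66 -4.02  1.01 -2.33 -0.    3.87]
-0.12 [ 5.08 -3.7   3.07 -2.33 -0.    3.87]
-0.08 [ 8.49 -3.39  5.14 -2.33 -0.    3.87]
-0.04 [11.9  -3.08  7.2  -2.33 -0.    3.87]
0 [15.31 -2.76  9.26 -2.33 -0.    3.87]
```

{"fn": "jog_arm", "kwargs": {"targets": [[0.1,-0.4,0.05,-0.3,0,0.4],[0.4,-1.1,0.2,-0.7,0,1.1],[0.7,-1.8,0.4,-1.1,0,1.8],[1,-2.5,0.6,-1.5,0,2.5],[1.3,-3.1,0.75,-1.8,0,3.1],[1.5,-3.6,0.9,-2.1,0,3.6],[1.65,-4,1,-2.3,0,3.9],[1.65,-4,1,-2.3,0,3.9]]}}

```text
time_s: 11.25
position: [0.5463, -0.0526, 0.0461]
tool_rot: [[0.854, 0.042, 0.518], [0.036, -0.999, 0.022], [0.518, -0.0, -0.855]]
ft_force: [1.3, 1.5, 3.6]
grip_width: 0.0158
gripper_force: 39.4
```

```bash
cat > m.py <<'E'
from h import *
o=env.observe();R0=np.array(o["tool_rot"]);p0=np.array(o["position"])
print(np.round(o["q"],1),o["time_s"])
L=Ro.from_euler("z",2.4,degrees=True).as_matrix(); A=np.array([.749,-.0445,0])
print("lane tcp->carrier",(L.T@(p0-A))-[-.0434,0,.046])
for s in (-.12,-.08,-.04,0): print(s,row(A+L@np.array([s-.0434,0,.046]),Rt(2.4,31.2)))
im=env.get_image("side"); p,v,u=pts(im); l=(p-A)@L
b=lambda x0,x1,y0,y1,z0,z1:l[(l[:,0]>x0)&(l[:,0]<x1)&(l[:,1]>y0)&(l[:,1]<y1)&(l[:,2]>z0)&(l[:,2]<z1)]
q=b(-.18,.09,-.06,.06,.125,.14)
if len(q):print("tube lane",q.min(0).round(4),q.max(0).round(4))
cv2.imwrite("pics/cur.png",cv2.resize(im["frame"][120:280,200:400,::-1],None,fx=3,fy=3))
g=im["frame"]; 
q=b(-.3,.09,-.06,.06,.007,.0165); r=cv2.minAreaRect((q[:,:2]*1000).astype(np.float32)); print(np.round(r[0],1),np.round(r[1],1),round(r[2],1))
E
python3 m.py
```

```text
[-24.4  28.5 112.   51.1  17.5  16.9] 11.25
lane tcp->carrier [-1.59485498e-01  3.63311557e-04  7.40355911e-05]
-0.12 [ 3.37  0.04  2.05 -0.01 -0.01 -0.01]
-0.08 [ 6.79  0.04  4.13 -0.01 -0.01 -0.01]
-0.04 [ 1.022e+01  4.000e-02  6.200e+00 -1.000e-02 -1.000e-02 -1.000e-02]
0 [ 1.364e+01  4.000e-02  8.270e+00 -1.000e-02 -1.000e-02 -1.000e-02]
tube lane [-0.1442 -0.0169  0.1251] [-0.1132  0.0149  0.1365]
[-75.2  -1.6] [322.  118.1] 4.1
```

View pics/cur.png

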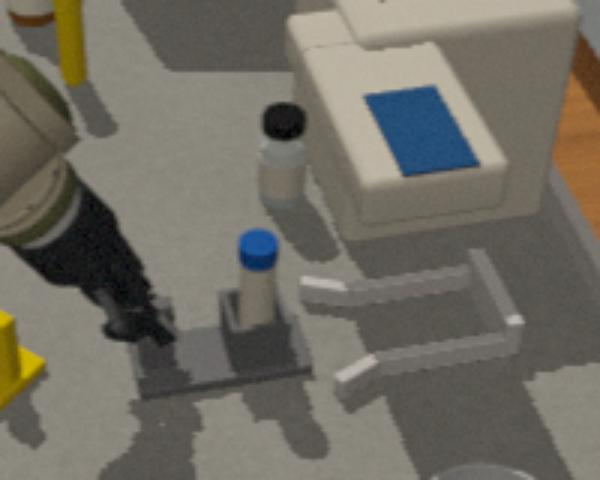

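The carrier lies aligned in front of the mouth with the tube upright at crop (258, 280). I'll move it forward.

{"fn": "jog_arm", "kwargs": {"targets": [[0.3,0,0.2,0,0,0],[0.8,0,0.5,0,0,0],[1.4,0,0.85,0,0,0],[2,0,1.2,0,0,0],[2.6,0,1.6,0,0,0],[3.1,0.05,1.9,0,0,0],[3.4,0.05,2.05,0,0,0]]}}

```text
time_s: 11.88
position: [0.5858, -0.0524, 0.0461]
tool_rot: [[0.855, 0.042, 0.517], [0.035, -0.999, 0.022], [0.518, -0.0, -0.856]]
ft_force: [-3.8, 0.8, 5.0]
grip_width: 0.0157
gripper_force: 39.9
```

```bash
python3 m.py
```

```text
[-22.2  30.7 105.8  41.1  19.2  29.1] 11.8833
lane tcp->carrier [-1.20013152e-01 -1.03402628e-03  5.50968145e-05]
-0.12 [-0.   -0.1   0.01 -0.01  0.03 -0.02]
-0.08 [ 3.42 -0.1   2.08 -0.01  0.03 -0.02]
-0.04 [ 6.84 -0.11  4.15 -0.01  0.03 -0.02]
0 [ 1.027e+01 -1.100e-01  6.220e+00 -1.000e-02  3.000e-02 -2.000e-02]
tube lane [-0.1047 -0.0205  0.125 ] [-0.0724  0.0126  0.1352]
[-55.1  -8. ] [283.9 102.1] 3.4
```

{"fn": "jog_arm", "kwargs": {"targets": [[0.3,-0.1,0.2,0,0,0],[0.8,-0.15,0.5,0,0,0],[1.4,-0.15,0.85,0,0,0],[2,-0.15,1.2,0,0,0],[2.6,-0.15,1.6,0,0,0],[3.1,-0.15,1.9,0,0,0],[3.4,-0.15,2.05,0,0,0]]}}

```text
time_s: 12.52
position: [0.6253, -0.0491, 0.0461]
tool_rot: [[0.855, 0.042, 0.517], [0.036, -0.999, 0.022], [0.518, -0.0, -0.856]]
ft_force: [-4.0, -0.2, 4.3]
grip_width: 0.0155
gripper_force: 39.9
```

```bash
python3 m.py
```

```text
[-20.1  33.1  99.6  33.1  21.3  39.3] 12.5167
lane tcp->carrier [-8.03689598e-02  5.46784989e-04  6.73916172e-05]
-0.12 [-3.39  0.06 -2.05 -0.02  0.03 -0.02]
-0.08 [ 0.03  0.05  0.02 -0.02  0.03 -0.02]
-0.04 [ 3.45  0.05  2.1  -0.02  0.03 -0.02]
0 [ 6.87  0.05  4.17 -0.02  0.03 -0.02]
tube lane [-0.1796 -0.0598  0.125 ] [-0.034   0.0181  0.14  ]
[-35.4   1.4] [243.6 117.7] 3.6
```

View pics/cur.png

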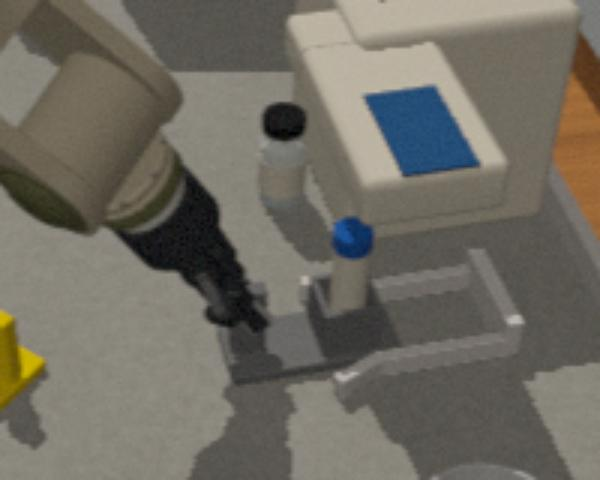

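The nose is between the rails, the tube is upright at crop (352, 270), and there is no side force. I'll continue.

{"fn": "jog_arm", "kwargs": {"targets": [[0.3,0,0.2,0,0,0],[0.8,0,0.5,0,0,0],[1.4,0,0.85,0,0,0],[2,0,1.2,0,0,0],[2.6,0,1.6,0,0,0],[3.1,0,1.9,0,0,0],[3.4,0,2.05,0,0,0]]}}

```text
time_s: 13.15
position: [0.665, -0.0475, 0.0461]
tool_rot: [[0.855, 0.042, 0.517], [0.035, -0.999, 0.022], [0.517, -0.001, -0.856]]
ft_force: [-3.8, 0.1, 3.8]
grip_width: 0.0156
gripper_force: 40.0
```

{"fn": "jog_arm", "kwargs": {"targets": [[0.3,0,0.2,0,0,0],[0.8,0,0.5,0,0,0],[1.3,0,0.8,0,0,0],[1.7,0,1.05,0,0,0],[1.9,0,1.15,0,0,0]]}}

```text
time_s: 13.57
position: [0.6872, -0.0465, 0.046]
tool_rot: [[0.855, 0.042, 0.517], [0.035, -0.999, 0.022], [0.517, -0.001, -0.856]]
ft_force: [-4.3, 0.1, 5.2]
grip_width: 0.0157
gripper_force: 40.1
```

```bash
python3 m.py
```

```text
[-17.6  37.1  89.6  24.1  25.7  50.8] 13.5667
lane tcp->carrier [-1.84645514e-02  5.42159000e-04  4.04985060e-05]
-0.12 [-8.69  0.06 -5.25 -0.02  0.04 -0.02]
-0.08 [-5.27  0.05 -3.18 -0.02  0.04 -0.02]
-0.04 [-1.84  0.05 -1.11 -0.02  0.04 -0.02]
0 [ 1.58  0.05  0.96 -0.02  0.04 -0.02]
tube lane [-0.1348 -0.0598  0.1251] [0.0281 0.0094 0.14  ]
[-5.3 -6.2] [180.1  98.8] 4.1
```

Now 18 mm remains; I'll creep until contact.

{"fn": "jog_arm", "kwargs": {"targets": [[0.3,0,0.2,0,0,0],[0.6,0,0.35,0,0,0],[0.9,0,0.55,0,0,0],[1.1,0,0.65,0,0,0],[1.3,0,0.8,0,0,0]]}}

```text
time_s: 14.03
position: [0.7023, -0.0459, 0.0461]
tool_rot: [[0.855, 0.042, 0.517], [0.035, -0.999, 0.022], [0.518, -0.0, -0.856]]
ft_force: [-6.2, -0.3, 8.4]
grip_width: 0.0153
gripper_force: 40.6
```

{"fn": "jog_arm", "kwargs": {"targets": [[0.1,0,0.05,0,0,0],[0.2,0,0.1,0,0,0],[0.3,0,0.17,0,0,0]]}}

```text
time_s: 14.28
position: [0.7056, -0.0457, 0.0461]
tool_rot: [[0.855, 0.042, 0.517], [0.035, -0.999, 0.022], [0.517, -0.001, -0.856]]
ft_force: [-4.7, 0.5, 6.9]
grip_width: 0.0154
gripper_force: 40.2
```

{"fn": "jog_arm", "kwargs": {"targets": [[0.1,0,0.06,0,0,0],[0.2,0,0.12,0,0,0],[0.2,0,0.12,0,0,0]]}}

```text
time_s: 14.53
position: [0.7076, -0.0456, 0.0461]
tool_rot: [[0.855, 0.042, 0.516], [0.035, -0.999, 0.022], [0.517, -0.001, -0.856]]
ft_force: [-6.4, -0.2, 7.0]
grip_width: 0.0154
gripper_force: 40.5
```

{"fn": "jog_arm", "kwargs": {"targets": [[0.1,0,0.06,0,0,0],[0.2,0,0.12,0,0,0],[0.2,0,0.12,0,0,0]]}}

```text
time_s: 14.78
position: [0.7077, -0.0456, 0.046]
tool_rot: [[0.857, 0.042, 0.513], [0.036, -0.999, 0.023], [0.513, -0.001, -0.858]]
ft_force: [-26.6, -4.1, 18.2]
grip_width: 0.0155
gripper_force: 43.5
```

```bash
python3 m.py
```

```text
[-16.8  38.5  85.9  21.4  27.8  54.2] 14.7833
lane tcp->carrier [ 2.10226513e-03  6.73307801e-04 -2.09601231e-05]
-0.12 [-1.048e+01  6.000e-02 -6.270e+00 -8.000e-02  3.100e-01 -1.000e-02]
-0.08 [-7.04  0.06 -4.22 -0.08  0.31 -0.01]
-0.04 [-3.61  0.06 -2.16 -0.08  0.31 -0.01]
0 [-0.18  0.07 -0.11 -0.08  0.31 -0.01]
tube lane [-0.1133 -0.06    0.1251] [0.0484 0.0134 0.1399]
[ 6.5 -0.3] [163.1 117.2] 0.7
```

{"fn": "jog_arm", "kwargs": {"targets": [[-0.1,0,-0.06,0,0,0],[-0.1,0,-0.06,0,0,0]]}}

```text
time_s: 15.0
position: [0.7077, -0.0456, 0.046]
tool_rot: [[0.856, 0.042, 0.515], [0.035, -0.999, 0.023], [0.515, -0.001, -0.857]]
ft_force: [-15.5, -2.1, 13.2]
grip_width: 0.0156
gripper_force: 41.9
```

{"fn": "jog_arm", "kwargs": {"targets": [[0,0,0,0,0,0],[0,0,0,0,0,0],[0,0,0,0,0,0],[0,0,0,0,0,0],[0,0,0,0,0,0]], "hand": 0.55}}

```text
time_s: 15.42
position: [0.7093, -0.0454, 0.0456]
tool_rot: [[0.855, 0.042, 0.517], [0.035, -0.999, 0.022], [0.517, -0.001, -0.856]]
ft_force: [-0.3, -0.1, -0.4]
grip_width: 0.0469
gripper_force: 0.0
```

{"fn": "jog_arm", "kwargs": {"targets": [[-0.3,0,-1,0,0,0],[-0.8,0,-2.5,0,0,0],[-1.5,0,-4.5,0,0,0],[-2.2,0,-7,0,0,0],[-3,0,-9.5,0,0,0],[-4,0,-12,0,0,0],[-5,0,-14,0,0,0],[-5,0,-14,0,0,0]]}}

```text
time_s: 16.08
position: [0.5919, -0.0501, 0.1425]
tool_rot: [[0.854, 0.041, 0.519], [0.036, -0.999, 0.021], [0.519, 0.0, -0.855]]
ft_force: [0.9, 0.3, -0.5]
grip_width: 0.0472
gripper_force: 0.0
```

```bash
python3 m.py; python3 - <<'E'
from h import *
im=env.get_image("side"); save(im,"end"); p,v,u=pts(im)
L=Ro.from_euler("z",2.4,degrees=True).as_matrix(); A=np.array([.749,-.0445,0]); l=(p-A)@L
for n,b in dict(tab=(-.08,-.03,-.03,.03,.077,.09),stop=(.06,.1,-.05,.03,.03,.045),cup=(-.01,.07,-.035,.035,.055,.064)).items():
    q=l[(l[:,0]>b[0])&(l[:,0]<b[1])&(l[:,1]>b[2])&(l[:,1]<b[3])&(l[:,2]>b[4])&(l[:,2]<b[5])]
    if len(q):print(n,len(q),q.min(0).round(4),q.max(0).round(4))
E
```

```text
[-21.7  21.5  99.1  23.1  32.5  49.3] 16.0833
lane tcp->carrier [-0.11382909  0.00098012  0.09650321]
-0.12 [-5.54  0.09  7.93  0.03 -0.09 -0.01]
-0.08 [-2.12  0.09 10.    0.03 -0.09 -0.01]
-0.04 [ 1.300e+00  9.000e-02  1.208e+01  3.000e-02 -9.000e-02 -1.000e-02]
0 [ 4.720e+00  9.000e-02  1.416e+01  3.000e-02 -9.000e-02 -1.000e-02]
tube lane [ 0.0167 -0.0183  0.1254] [0.0494 0.0028 0.1342]
[ 6.6 -0.3] [162.4 116.9] 0.2
tab 65 [-0.0685 -0.0102  0.0773] [-0.0394  0.0069  0.0839]
stop 170 [ 0.0753 -0.049   0.03  ] [0.0918 0.0299 0.0433]
cup 164 [ 0.0051 -0.0274  0.055 ] [0.0562 0.0264 0.0638]
```

View pics/cur.png

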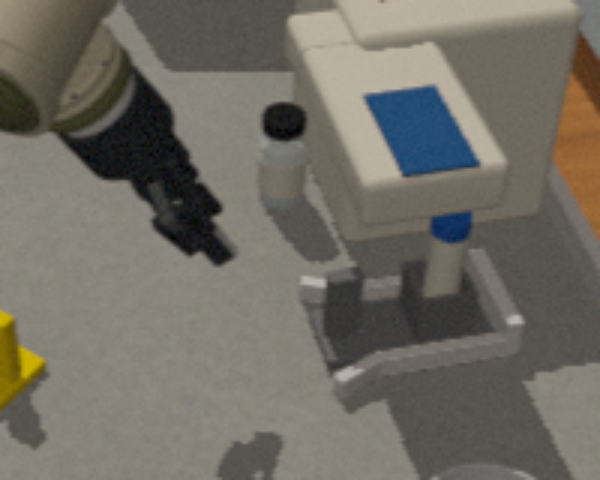

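The carrier sits home against the stop with the tube standing under the head (crop (448, 250)), and the gripper is well clear.

```bash
python3 -c "
from rig import env
print(env.close_job())"
```

```text
the job is handed in; nothing more can be done
None
```

The job is handed in: the tube stands in the grey carrier's cup, the carrier's nose is against the stop, and the gripper is open and clear, at about 16 s of the 54 s allowed; the verdict was not shown.

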